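Open the tile press and slide out the tray

ROBOT

A 6-joint arm with a two-finger parallel gripper is mounted at the origin on the work surface. World frame = base frame: x ahead of the robot, y to its left, z up, the work surface at z = 0. Lengths are in mm, angles in rad, forces in N, time in s.
With the tool pointing down it reaches from about 275 to 750 mm from the base axis. Payload 10.2 kg.
Tool frame: the origin (TCP) lies at the very end of the fingers, on their centre line; the grasp point (between the pads) lies 19 mm behind it; z points along the fingers, x is the direction in which the jaws open and shut, and the axes are right-handed (so a half turn about z gives the same grasp; the last joint's range is limited). The gripper opens to 85 mm and grips with 20 to 120 N. Pads are 22 mm wide; open, the fingers measure 114 mm over their backs; the gripper's body (76 mm by 85 mm) begins 54 mm behind the grasp point. The pads swing forward as they close: fully open they stand 13 mm farther back than shut.
Start: joints at [1.074, 0.313, 1.498, -0, 1.331, -0.223], TCP at [141.968, 505.446, 231.294] pointing down, gripper open.
Joint ranges: [-2.94, 2.94], [-0.97, 2.17], [0.19, 2.56], [-1.23, 4.37], [0.02, 3.11], [-2.88, 2.88]. Speed limits (rad/s): [2.39, 2.39, 3.01, 3.14, 3.14, 3.14].

INTERFACE

Orientations are given as a unit quaternion [w, x, y, z].
In Python, from rig import telemetry, capture, camera_model, finish_job gives the robot as it stands.
- The arm moves only by the shell command python3 -m inch 'ROWS' [FORCE]. ROWS is JSON, a list of rows, each a list of 5 numbers: the shift along the tool's x, y, z in m, then the turn about the tool's z in rad, then the finger opening in m, from 0 to 0.0854. A call has exactly 5 rows; each row shifts and turns the pose as measured when the row begins, along the tool's axes as they then stand; what a row does not reach is not made up. A row lasts 1/12 s, in which the tool goes at most 41.7 mm and 7.16 degrees, less where a joint would pass 70% of its speed; a pose out of reach is approached as far as the arm can. A call with a gripper value outside its range is refused whole. The fingers move at their own pace and stop on an object; FORCE is the grip in N (left out, the last holds). Time passes only in rows, so rows that do not move let the fingers close, or fill a call up. It gives the time, the measured TCP pose, the force and the opening at its end, in the units of the state.
- telemetry.sense(): the state, without advancing time (a new reading comes with each control period).
- capture(name): name is "side" or "top"; returns the picture (384x512x3 uint8, blue, green, red); there is no depth.
- camera_model(name): a dict with "mtx" (3x3 intrinsics, pixels), "k1" (the pictures are not rectified: a ray, as slopes to the right and down, at radius r is drawn at 1 + k1 r^2 times it, then the intrinsics apply), "camera_from_world" (4x4, takes a point from world to camera coordinates). Camera axes: x right, y down, z forward; pixel columns grow to the right and rows downward; lengths in mm; the calibration is good to about 2 mm. A picture is of the moment at which its call begins. camera_model takes no time and is no camera call.
- finish_job(): hands the job in, once; it reports no verdict.
The state is a dict: "time_s": time; "joints": joint angles; "dq": joint speeds; "tau": joint torques, N m; "eef_pos": TCP position; "ee_rot": TCP orientation; "force": force on the tool from outside, world axes, zero at the start; "wrist_torque": the same for the moment, N m; "grip_width": opening from 0.0 (shut) to 1.0 (fully open).
Only numpy, scipy, OpenCV 4.12 (cv2) and the standard library are available. Lean on these libraries where they do the work, as an engineer would, in place of code of your own. Each camera call takes 0.05 s, during which the arm holds its last target. There are 200 camera calls.

TASK

Open the counterweighted tile press: push its lever up from beneath the blue paddle with the black top, easing it rather than flinging it, until it passes its balance point and stays raised by itself against its stop. Then push the yellow end plate to slide the tray through the press as far as it goes. Only push with the fingers: do not pinch the paddle or the end plate, and leave the pots, jar and tools around the press where they are.

Things in the scene. Friction and masses are not known exactly. Their poses are not given: they have to be found in the camera images.
- press: Fixed tile press. Origin: table height, below the middle of the tile; x points from paddle to hinge (away from the robot, yaw up to 0.3 rad), y left along the tray, z up. Base plate 160 mm wide, 15 mm thick, x -80 to 200 mm. Guide strips along y at x = +-45 mm, 27 mm high. Two red uprights, 140 mm high, at x = 100, y = +-42 mm carry the hinge: axis along y at x = 100, z = 120 mm
- lever (a joint): Lever angle (rad): 0 lowered, 1.6 raised on its stop. At 0 it slopes up 0.175 rad from the hinge to the paddle, at the press's -x; growing values lift the paddle up and over to +x. Short of the balance point (about 0.8 to 1.0) it falls back to 0; beyond, it tips on to 1.6 by itself, damped. Lifting at the paddle takes 3 to 8 N. A counterweight swings behind the hinge
- paddle_under (a point): Blue underside of the paddle (black rubber on top) at the lever's free end; push here. Point: middle of this face, 175 mm from the hinge along the lever, 9 mm under its middle line, 141 mm above the table at the start, free space below and in front. Axes: the press's, turning with the lever. Paddle: 90 mm along the lever (free end 220 mm from the hinge), 100 mm wide, 18 mm thick
- tray (a joint): How far the tray has slid (m) towards the press's -y: starts at 0 to 0.015, stop at 0.070. Moving it takes 2 to 3 N and it stays where it is left. The tray carries a white mould with a terracotta tile. Over it, 100 mm from the hinge, a 66 mm square press plate hangs from the lever and swings up with it
- plate_outer (a point): Outer (+y) face of the tray's yellow upright end plate; push it to the press's -y. Point: middle of this face, 46 mm above the table, at x = 0, y = 178 mm in the press frame with the tray at 0. Face 56 mm wide (x), 34 mm high; plate 66 mm wide, 16 mm thick, from 22 to 66 mm above the table. Axes as the press's
- brown_bowl: Dark brown glazed bowl, 124 mm across, 75 mm high, loose; leave alone. Origin under its centre
- bisque_bowl: Peach bisque bowl, 150 mm across, 55 mm high, loose; leave alone. Origin under its centre
- blue_pot: Grey-blue pot, 110 mm across, 85 mm high, loose; leave alone. Origin under its centre
- mug: White mug, 76 mm across, 90 mm high, loose; leave alone. Origin under its centre
- slip_jar: Jar with white cap, 56 mm across, 75 mm high, loose, standing at the front right of the press; leave alone. Origin under its centre
- brush: Brush 180 mm long lying at the front left of the press, loose; leave alone. Origin under its middle
- wood_knife: Wooden modelling knife 190 mm long, lying to the right of the press, loose; leave alone. Origin under its middle

How it is judged:
By the outcome, as a careful person would: the job done as asked, in the order asked, and still so for the second after the job is handed in, with the robot touching nothing.
It also fails if it takes over 64 s, if anything falls off the work surface, if the arm or the gripper's body presses on something with over 40 N, if the wrist force passes 120 N, or if a joint passes its speed limit or range.

## Working session

There is one attempt and no reset: what is moved stays moved. The work goes in short steps, Python scripts to look and compute and a shell command to move; the robot and the scene stay as the last step left them, time stands still between calls to the robot, and variables do not carry over. Pictures are saved under pics/ and viewed, about 8 in all and at most 12, crops included, and the job is handed in when it is done.

```bash
ls; mkdir -p pics
python3 - <<'E'
from rig import telemetry,capture,camera_model
import cv2
for n in("side","top"):
    cv2.imwrite(f"pics/{n}0.png",capture(n)); m=camera_model(n); print(n,m)
print(telemetry.sense())
E
```

```text
pics
side {'mtx': array([[431.19540295,   0.        , 258.72395271],
       [  0.        , 431.19540295, 189.5371029 ],
       [  0.        ,   0.        ,   1.        ]]), 'k1': 0.02529913303091839, 'camera_from_world': array([[ 9.16957619e-01, -3.98322365e-01, -2.29786485e-02,
        -5.25527846e+02],
       [-2.24234457e-01, -4.66849858e-01, -8.55435630e-01,
         2.24976327e+02],
       [ 3.30011564e-01,  7.89550824e-01, -5.17399134e-01,
         1.24199410e+03],
       [ 0.00000000e+00,  0.00000000e+00,  0.00000000e+00,
         1.00000000e+00]])}
top {'mtx': array([[358.07057742,   0.        , 256.27720962],
       [  0.        , 358.07057742, 185.30913649],
       [  0.        ,   0.        ,   1.        ]]), 'k1': -0.05067311674353492, 'camera_from_world': array([[ 1.35281839e-04, -9.99996619e-01, -2.59700825e-03,
        -4.01014206e+00],
       [-9.77964092e-01,  4.09885199e-04, -2.08772765e-01,
         6.01958502e+02],
       [ 2.08773124e-01,  2.56802398e-03, -9.77960729e-01,
         1.06916700e+03],
       [ 0.00000000e+00,  0.00000000e+00,  0.00000000e+00,
         1.00000000e+00]])}
{'time_s': 0.1, 'joints': array([ 1.07359052e+00,  3.13333101e-01,  1.49837394e+00,  1.06800627e-05,
        1.33098768e+00, -2.23385423e-01]), 'dq': array([ 0.00033662, -0.00127277, -0.00124391, -0.00083023, -0.0006784 ,
        0.00188988]), 'tau': array([ 3.46352528e-03, -4.12893784e+01, -2.60141480e+01, -2.41601319e-04,
        2.99857260e-03,  1.50115875e-05]), 'eef_pos': array([141.85388123, 505.23074485, 230.81865685]), 'ee_rot': array([ 2.22529145e-04,  7.96998594e-01,  6.03980909e-01, -5.04128557e-04]), 'force': array([-0.31144252, -0.11335611, -0.11168242]), 'wrist_torque': array([ 0.05048886,  0.0194432 , -0.0692316 ]), 'grip_width': 1.0029119951816774}
```

View pics/side0.png

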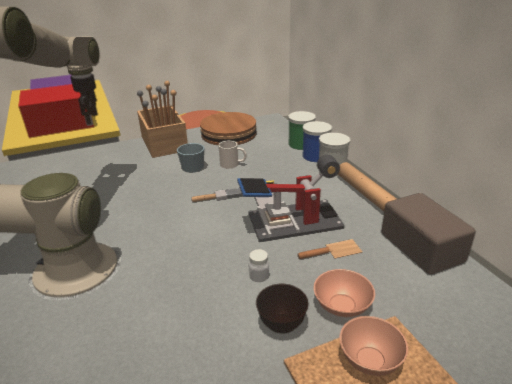

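View pics/top0.png

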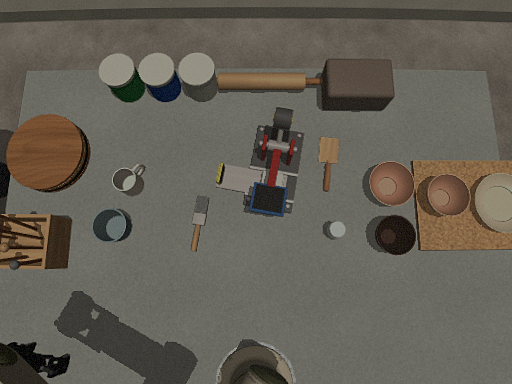

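Side view: press at about (290,205), paddle at (255,187), and the yellow plate edge is just visible. Top view: paddle (268,199), red uprights (265/293,148), yellow plate (220,174), brush (200,222), jar (337,230), knife (328,163). Next I'll measure with masks.

```bash
cat > h.py <<'E'
import numpy as np,cv2
from rig import telemetry,capture,camera_model
def ray(n,px):
    m=camera_model(n);K=m["mtx"];T=m["camera_from_world"]
    d=np.array([(px[0]-K[0,2])/K[0,0],(px[1]-K[1,2])/K[1,1]]);u=d.copy()
    for _ in range(9):u=d/(1+m["k1"]*(u@u))
    R=T[:3,:3];return -R.T@T[:3,3],R.T@np.array([u[0],u[1],1])
def onz(n,px,z):
    o,d=ray(n,px);return o+d*(z-o[2])/d[2]
def proj(n,P):
    m=camera_model(n);K=m["mtx"];T=m["camera_from_world"]
    c=T[:3,:3]@np.asarray(P,float)+T[:3,3];u=c[:2]/c[2];u=u*(1+m["k1"]*(u@u))
    return K[:2,:2]@u+K[:2,2]
def blobs(img,lo,hi,amin=8):
    h=cv2.cvtColor(img,cv2.COLOR_BGR2HSV);k=cv2.inRange(h,lo,hi)
    n,_,s,c=cv2.connectedComponentsWithStats(k);return k,[(c[i].round(1),s[i]) for i in range(1,n) if s[i][4]>=amin]
E
python3 - <<'E'
from h import *
t=cv2.imread("pics/top0.png")
for nm,lo,hi in(("blue",(100,120,40),(125,255,255)),("yel",(22,130,80),(36,255,255)),("red",(0,170,60),(6,255,255)),("red2",(172,170,60),(180,255,255))):
    k,b=blobs(t,lo,hi)
    for c,s in b: print(nm,c,s)
h=cv2.cvtColor(t,cv2.COLOR_BGR2HSV)
k=cv2.inRange(h,(100,120,40),(125,255,255));k[:,:240]=0;k[:,300:]=0
p=cv2.findNonZero(k);r=cv2.minAreaRect(p);print(r);
for q in cv2.boxPoints(r):print(q,onz("top",q,159))
a=cv2.resize(t[95:225,205:345],None,fx=5.7,fy=4.6*1,interpolation=2) if 0 else cv2.resize(t[110:220,205:345],None,fx=5.4,fy=5.4,interpolation=cv2.INTER_CUBIC)
cv2.imwrite("pics/top_crop.png",a)
E
```

```text
blue [168.1  90.9] [149  75  32  27 380]
blue [267.5 201.7] [249 182  38  34 223]
yel [219.1 172.1] [216 163   7  20  67]
red [264.4 141.8] [262 135   6  15  48]
red [291.5 147.1] [289 140   6  15  48]
red [273.7 167.3] [267 149  14  38 249]
((268.12384033203125, 198.912841796875), (34.311073303222656, 28.828153610229492), 9.86580753326416)
[248.75227 210.1743 ] [509.13948247  17.08733222 159.        ]
[253.69173 181.77248] [592.05676331   3.14691042 159.        ]
[287.49542 187.65138] [574.62492631 -94.4766271  159.        ]
[282.55597 216.0532 ] [492.26750727 -78.98683474 159.        ]
```

View pics/top_crop.png

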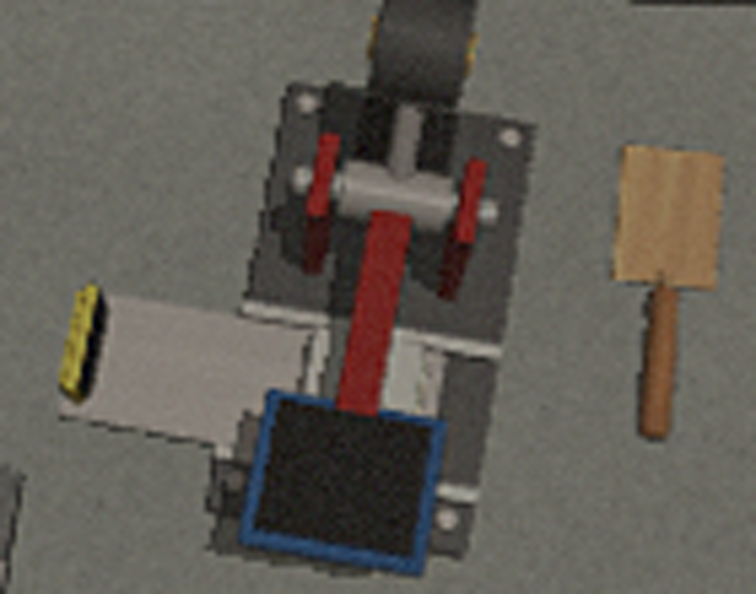

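Run:
```python
from h import *
a=onz("top",(264.4,141.8),130);b=onz("top",(291.5,147.1),130);print(a,b,np.linalg.norm(a-b),np.arctan2(*(a-b)[:2]))
yaw=-.175;R=np.array([[np.cos(yaw),-np.sin(yaw)],[np.sin(yaw),np.cos(yaw)]])
print("O from uprights",(a+b)[:2]/2-R@[100,0])
pc=np.array([542.,-38.3]);O=pc+R@[71,0];print("O paddle",O)
y=onz("top",(219.1,172.1),62);print("yellow",y,"press",R.T@(y[:2]-O))
for P in((-118,0,149),(-118,50,149),(0,163,66)):
    print(P,O+R@P[:2])
for n,px in (("brush",(199,222)),("jar",(337,230))):
    q=onz("top",px,10 if n=="brush" else 75);print(n,R.T@(q[:2]-O))
s=telemetry.sense();from scipy.spatial.transform import Rotation as Q
M=Q.from_quat(s["ee_rot"],scalar_first=True).as_matrix();print(M.round(3))
```

```text
[723.67125557 -29.06469567 130.        ] [ 706.70575231 -111.5185475   130.        ] 84.18114980423701 0.2029254947077023
O from uprights [616.71585005 -52.88080783]
O paddle [611.91558426 -50.66167777]
yellow [645.49854988 114.72475122  62.        ] press [  4.27491436 168.7074734 ]
(-118, 0, 149) [495.71785267 -30.11691753]
(-118, 50, 149) [504.42325955  19.11940941]
(0, 163, 66) [640.29521069 109.84874807]
brush [-159.1984513   208.44767409]
jar [-115.03761936 -223.74999533]
[[ 0.27   0.963 -0.001]
 [ 0.963 -0.27  -0.001]
 [-0.001 -0.    -1.   ]]
```

Measurements agree: upright spacing 84 mm, origin about (614,-52), yaw about -0.185, and the yellow plate where it should be. The tool only points down, so I'll press the closed fingers against the lower edge of the paddle's free end and carry it up. First I move in front of the paddle, well above everything.

```bash
python3 -m inch '[[0,0,0,-0.089,0],[-0.015,0.013,0,0,0],[-0.03,0.026,0,0,0],[-0.03,0.026,0,0,0],[-0.03,0.026,0,0,0]]' 20
python3 -m inch '[[-0.03,0.026,0,0,0],[-0.03,0.026,0,0,0],[-0.03,0.026,0,0,0],[-0.03,0.026,0,0,0],[-0.03,0.026,0,0,0]]'
python3 -m inch '[[-0.03,0.026,0,0,0],[-0.03,0.026,0,0,0],[-0.02,0.018,0,0,0],[-0.01,0.01,0,0,0],[0,0,0,0,0]]'
```

```text
time_s: 0.52
eef_pos: [211.1, 385.0, 228.2]
ee_rot: [0.0, 0.765, 0.644, -0.002]
force: [2.0, -0.4, 0.7]
grip_width: 0.298
time_s: 0.93
eef_pos: [315.0, 206.5, 227.6]
ee_rot: [0.0, 0.764, 0.645, -0.003]
force: [1.2, -1.1, -0.6]
grip_width: -0.003
time_s: 1.35
eef_pos: [382.6, 92.9, 227.3]
ee_rot: [0.0, 0.766, 0.642, -0.003]
force: [-0.5, 0.3, -0.4]
grip_width: 0.003
```

```bash
cat > w.py <<'E'
from h import *
from scipy.spatial.transform import Rotation as Q
s=telemetry.sense();M=Q.from_quat(s["ee_rot"],scalar_first=True).as_matrix()
c,t=np.cos(-.185),np.sin(-.185);O=np.array([614,-52]);R=np.array([[c,-t],[t,c]])
print("t",round(s["time_s"],2),"tcp",s["eef_pos"].round(1),"press",(R.T@(s["eef_pos"][:2]-O)).round(1),"F_press",(R.T@s["force"][:2]).round(1),s["force"][2].round(1),"grip",round(s["grip_width"],2))
print("tool x in press",(R.T@M[:2,0]).round(3),"tool z",M[:,2].round(3),"joints",s["joints"].round(2))
E
python3 w.py
```

```text
t 1.35 tcp [382.6  92.9 227.3] press [-254.1   99.8] F_press [-0.6  0.2] -0.4 grip 0.0
tool x in press [-0.009  1.   ] tool z [-0.004 -0.005 -1.   ] joints [-0.06  0.02  1.85 -0.01  1.27 -1.45]
```

```bash
python3 -m inch '[[-0.025,0.02,0,0,0],[-0.025,0.02,0,0,0],[-0.025,0.02,0,0,0],[-0.02,0.02,0,0,0],[-0.008,0,0,0,0]]'
python3 -m inch '[[0,0,0.02,0,0],[0,0,0.025,0,0],[0,0,0.025,0,0],[0,0,0.025,0,0],[0,0,0.015,0,0]]'; python3 w.py
python3 - <<'E'
from h import *
s=capture("side");cv2.imwrite("pics/s1.png",cv2.resize(s[120:260,170:360],None,fx=4,fy=4,interpolation=cv2.INTER_CUBIC))
E
```

```text
time_s: 1.77
eef_pos: [444.0, -23.7, 226.6]
ee_rot: [-0.001, 0.765, 0.644, -0.003]
force: [0.5, 0.3, -0.0]
grip_width: -0.002
time_s: 2.18
eef_pos: [443.6, -22.4, 115.0]
ee_rot: [0.001, 0.765, 0.644, -0.002]
force: [-0.7, 0.4, -1.4]
grip_width: 0.001
t 2.18 tcp [443.6 -22.4 115. ] press [-173.    -2.3] F_press [-0.8  0.2] -1.4 grip 0.0
tool x in press [-0.013  1.   ] tool z [-0.001 -0.004 -1.   ] joints [-0.31  0.28  1.88 -0.    0.98 -1.71]
```

View pics/s1.png

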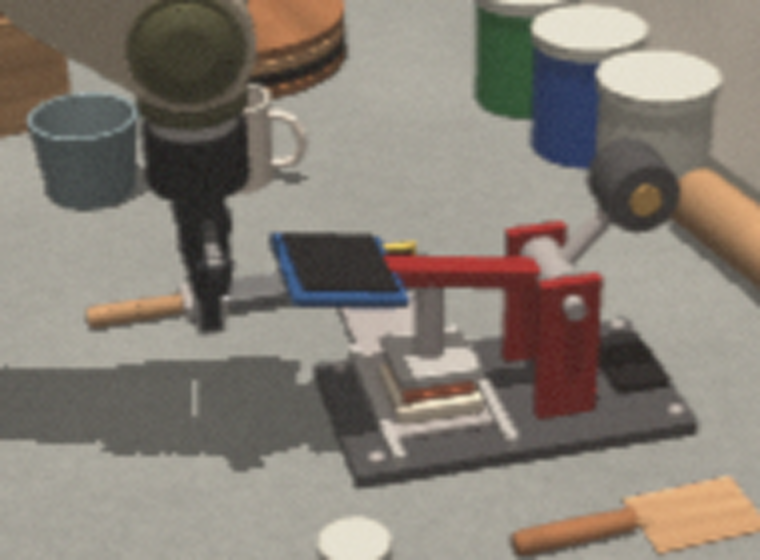

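The fingers are in front of the paddle (tip at crop (205,325)) and the paddle's free edge is at crop (285,265). I'll creep into contact.

```bash
python3 -m inch '[[0,0.008,-0.01,0,0],[0.002,0.01,0,0,0],[0,0.01,0,0,0],[0,0.006,0,0,0],[0,0,0,0,0]]';python3 w.py
python3 -m inch '[[0,0.003,0,0,0],[0,0.003,0,0,0],[0,0.003,0,0,0],[0,0.002,0,0,0],[0,0.002,0,0,0]]'; python3 w.py
```

```text
time_s: 2.65
eef_pos: [476.9, -22.0, 123.6]
ee_rot: [-0.002, 0.764, 0.645, -0.003]
force: [0.2, -0.3, -0.5]
grip_width: 0.003
t 2.65 tcp [476.9 -22.  123.6] press [-140.2    4.3] F_press [ 0.3 -0.3] -0.5 grip 0.0
tool x in press [-0.016  1.   ] tool z [-0.007 -0.001 -1.   ] joints [-0.29  0.33  1.78 -0.    1.04 -1.69]
time_s: 3.07
eef_pos: [488.9, -23.2, 123.8]
ee_rot: [-0.003, 0.764, 0.645, -0.004]
force: [-17.9, 1.3, 10.9]
grip_width: 0.001
t 3.07 tcp [488.9 -23.2 123.8] press [-128.2    5.3] F_press [-17.8  -2. ] 10.9 grip 0.0
tool x in press [-0.017  1.   ] tool z [-0.011 -0.001 -1.   ] joints [-0.29  0.36  1.74 -0.    1.06 -1.69]
```

```bash
python3 -m inch '[[0,0.0005,-0.003,0,0],[0,0.0005,-0.004,0,0],[0,0.0006,-0.004,0,0],[0,0.0006,-0.004,0,0],[0,0.0006,-0.004,0,0]]'; python3 w.py
python3 - <<'E'
from h import *
s=capture("side");cv2.imwrite("pics/s2.png",cv2.resize(s[120:260,170:360],None,fx=4,fy=4,interpolation=cv2.INTER_CUBIC))
E
```

```text
time_s: 3.48
eef_pos: [488.9, -22.8, 141.9]
ee_rot: [-0.008, 0.764, 0.645, -0.007]
force: [-2.9, 1.2, -2.0]
grip_width: 0.002
t 3.48 tcp [488.9 -22.8 141.9] press [-128.3    5.7] F_press [-3.1  0.6] -2.0 grip 0.0
tool x in press [-0.017  1.   ] tool z [-0.021  0.002 -1.   ] joints [-0.28  0.34  1.71 -0.    1.11 -1.69]
```

View pics/s2.png

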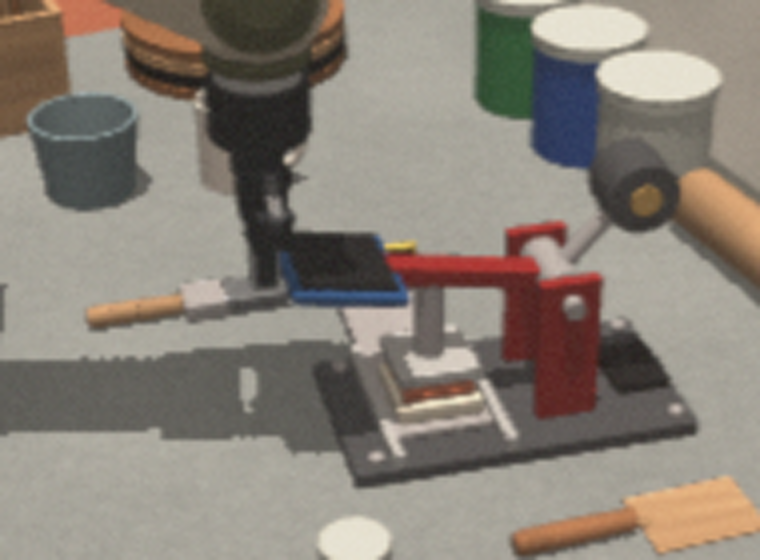

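The fingers slipped up the end face because the normal force was too light. I'll go back down and repeat with a firmer forward push.

```bash
python3 -m inch '[[0,-0.006,0,0,0],[0,0,0.01,0,0],[0,0,0.012,0,0],[0,0.003,0,0,0],[0,0.002,0,0,0]]'; python3 w.py
python3 -m inch '[[0,0.002,0,0,0],[0,0.002,-0.001,0,0],[0,0.0025,-0.003,0,0],[0,0.0025,-0.004,0,0],[0,0.0025,-0.004,0,0]]'; python3 w.py
```

```text
time_s: 3.95
eef_pos: [488.7, -23.1, 123.1]
ee_rot: [-0.004, 0.764, 0.645, -0.005]
force: [-14.7, 0.9, 10.0]
grip_width: -0.001
t 3.95 tcp [488.7 -23.1 123.1] press [-128.4    5.3] F_press [-14.6  -1.8] 10.0 grip -0.0
tool x in press [-0.017  1.   ] tool z [-0.013 -0.    -1.   ] joints [-0.29  0.36  1.74 -0.    1.06 -1.69]
time_s: 4.37
eef_pos: [489.5, -23.3, 133.6]
ee_rot: [-0.017, 0.763, 0.646, -0.016]
force: [-12.7, -0.3, 0.1]
grip_width: -0.002
t 4.37 tcp [489.5 -23.3 133.6] press [-127.6    5.3] F_press [-12.5  -2.7] 0.1 grip -0.0
tool x in press [-0.018  1.   ] tool z [-0.047  0.005 -0.999] joints [-0.28  0.37  1.7  -0.01  1.12 -1.68]
```

```bash
python3 -m inch '[[0,0.002,-0.004,0,0],[0,0.0025,-0.004,0,0],[0,0.0025,-0.004,0,0],[0,0.0025,-0.004,0,0],[0,0.0025,-0.004,0,0]]'; python3 w.py
python3 - <<'E'
from h import *
s=capture("side");cv2.imwrite("pics/s3.png",cv2.resize(s[120:260,170:360],None,fx=4,fy=4,interpolation=cv2.INTER_CUBIC))
k,b=blobs(s,(100,120,40),(125,255,255));print([(c,t) for c,t in b if 230<c[0]<290])
k,b=blobs(cv2.imread("pics/side0.png"),(100,120,40),(125,255,255));print([(c,t) for c,t in b if 230<c[0]<290])
E
```

```text
time_s: 4.78
eef_pos: [493.5, -24.1, 153.5]
ee_rot: [-0.027, 0.763, 0.646, -0.026]
force: [-10.5, 0.2, 1.3]
grip_width: -0.002
t 4.78 tcp [493.5 -24.1 153.5] press [-123.5    5.3] F_press [-10.4  -1.7] 1.3 grip -0.0
tool x in press [-0.02  1.  ] tool z [-0.074  0.008 -0.997] joints [-0.28  0.36  1.64 -0.01  1.21 -1.68]
[(array([260. , 186.8]), array([248, 185,  25,   5,  49], dtype=int32))]
[(array([251.2, 191.1]), array([239, 179,  32,  16,  78], dtype=int32))]
```

View pics/s3.png

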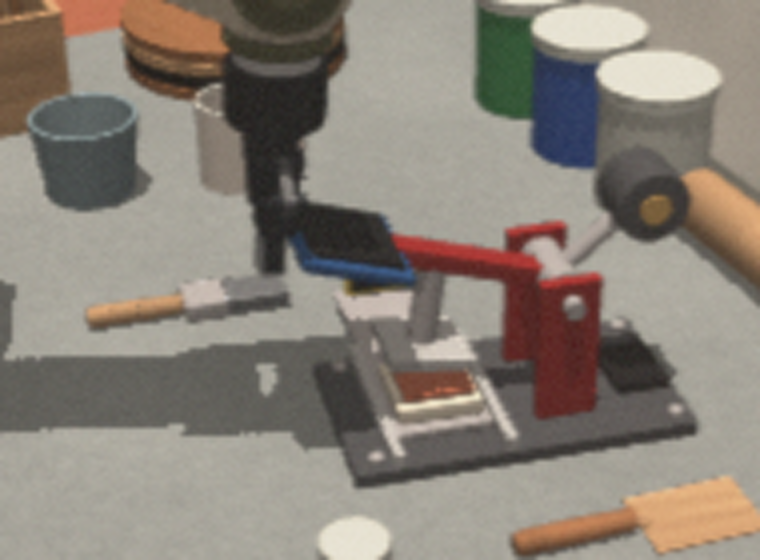

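The paddle is clearly rising: the blue edge went from crop y≈300 to 275 and the counterweight is swinging down. I'll keep following the arc.

```bash
python3 -m inch '[[0,0.003,-0.004,0,0],[0,0.003,-0.004,0,0],[0,0.003,-0.004,0,0],[0,0.003,-0.004,0,0],[0,0.003,-0.004,0,0]]'; python3 w.py
python3 -m inch '[[0,0.0035,-0.004,0,0],[0,0.0035,-0.004,0,0],[0,0.0035,-0.004,0,0],[0,0.0035,-0.004,0,0],[0,0.0035,-0.004,0,0]]'; python3 w.py
```

```text
time_s: 5.25
eef_pos: [499.8, -25.3, 174.2]
ee_rot: [-0.039, 0.762, 0.646, -0.037]
force: [-13.5, 0.6, 2.8]
grip_width: -0.001
t 5.25 tcp [499.8 -25.3 174.2] press [-117.2    5.2] F_press [-13.4  -1.9] 2.8 grip -0.0
tool x in press [-0.021  1.   ] tool z [-0.106  0.011 -0.994] joints [-0.28  0.37  1.58 -0.02  1.3  -1.68]
time_s: 5.67
eef_pos: [508.9, -27.1, 196.0]
ee_rot: [-0.05, 0.761, 0.646, -0.048]
force: [-14.7, 0.5, 5.6]
grip_width: 0.003
t 5.67 tcp [508.9 -27.1 196. ] press [-107.9    5.1] F_press [-14.5  -2.2] 5.6 grip 0.0
tool x in press [-0.022  1.   ] tool z [-0.138  0.014 -0.99 ] joints [-0.27  0.39  1.49 -0.02  1.4  -1.67]
```

```bash
python3 -m inch '[[0,0.0035,-0.005,0,0],[0,0.0035,-0.005,0,0],[0,0.0035,-0.005,0,0],[0,0.0035,-0.005,0,0],[0,0.0035,-0.005,0,0]]'; python3 w.py
python3 -m inch '[[0,0.004,-0.004,0,0],[0,0.004,-0.004,0,0],[0,0.004,-0.004,0,0],[0,0.004,-0.004,0,0],[0,0.004,-0.004,0,0]]'; python3 w.py
python3 - <<'E'
from h import *
s=capture("side");cv2.imwrite("pics/s4.png",cv2.resize(s[90:250,170:360],None,fx=3.5,fy=3.5,interpolation=cv2.INTER_CUBIC))
E
```

```text
time_s: 6.08
eef_pos: [525.7, -30.3, 223.9]
ee_rot: [-0.053, 0.76, 0.645, -0.053]
force: [-3.9, -0.5, -0.3]
grip_width: -0.002
t 6.08 tcp [525.7 -30.3 223.9] press [-90.8   5.1] F_press [-3.8 -1.2] -0.3 grip -0.0
tool x in press [-0.023  1.   ] tool z [-0.149  0.013 -0.989] joints [-0.27  0.41  1.39 -0.03  1.49 -1.67]
time_s: 6.5
eef_pos: [546.7, -34.2, 248.4]
ee_rot: [-0.053, 0.76, 0.645, -0.055]
force: [-4.3, -0.3, 1.4]
grip_width: 0.004
t 6.5 tcp [546.7 -34.2 248.4] press [-69.4   5.1] F_press [-4.2 -1.1] 1.4 grip 0.0
tool x in press [-0.022  1.   ] tool z [-0.152  0.011 -0.988] joints [-0.26  0.44  1.28 -0.03  1.57 -1.67]
```

View pics/s4.png

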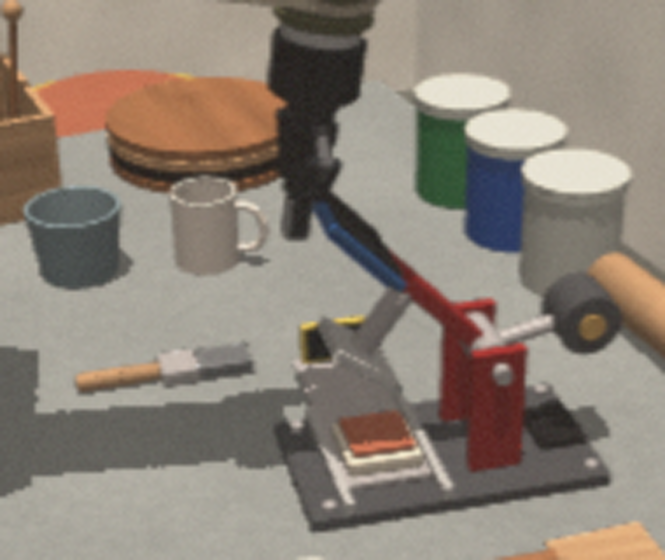

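The lever is at about 0.7 rad (paddle tip at crop (320,205)), with the force down to 4 N. I'll ease it over the balance point.

```bash
python3 -m inch '[[0,0.004,-0.003,0,0],[0,0.004,-0.003,0,0],[0,0.004,-0.003,0,0],[0,0.004,-0.003,0,0],[0,0.004,-0.003,0,0]]'; python3 w.py
python3 -m inch '[[0,0.004,-0.0025,0,0],[0,0.004,-0.0025,0,0],[0,0.004,-0.0025,0,0],[0,0.004,-0.002,0,0],[0,0.004,-0.002,0,0]]'; python3 w.py
python3 -m inch '[[0,0.004,-0.002,0,0],[0,0.004,-0.002,0,0],[0,0.004,-0.001,0,0],[0,0.004,-0.001,0,0],[0,0.003,0,0,0]]'; python3 w.py
python3 - <<'E'
from h import *
s=capture("side");cv2.imwrite("pics/s5.png",cv2.resize(s[90:250,170:360],None,fx=3.5,fy=3.5,interpolation=cv2.INTER_CUBIC))
E
```

```text
time_s: 6.97
eef_pos: [568.6, -38.2, 266.8]
ee_rot: [-0.052, 0.761, 0.645, -0.055]
force: [-3.5, -1.1, 3.3]
grip_width: -0.004
t 6.97 tcp [568.6 -38.2 266.8] press [-47.2   5.2] F_press [-3.2 -1.7] 3.3 grip -0.0
tool x in press [-0.022  1.   ] tool z [-0.15   0.008 -0.989] joints [-0.26  0.48  1.17 -0.03  1.64 -1.66]
time_s: 7.38
eef_pos: [592.1, -41.8, 277.5]
ee_rot: [-0.05, 0.761, 0.645, -0.054]
force: [-0.9, 0.4, 1.2]
grip_width: -0.001
t 7.38 tcp [592.1 -41.8 277.5] press [-23.3   6. ] F_press [-1.   0.2] 1.2 grip -0.0
tool x in press [-0.022  1.   ] tool z [-0.146  0.007 -0.989] joints [-0.25  0.54  1.06 -0.03  1.69 -1.66]
time_s: 7.8
eef_pos: [613.9, -45.7, 286.1]
ee_rot: [-0.048, 0.761, 0.645, -0.052]
force: [-4.7, -0.0, 11.2]
grip_width: -0.002
t 7.8 tcp [613.9 -45.7 286.1] press [-1.2  6.2] F_press [-4.7 -0.9] 11.2 grip -0.0
tool x in press [-0.021  1.   ] tool z [-0.141  0.005 -0.99 ] joints [-0.25  0.59  0.96 -0.03  1.74 -1.66]
```

View pics/s5.png

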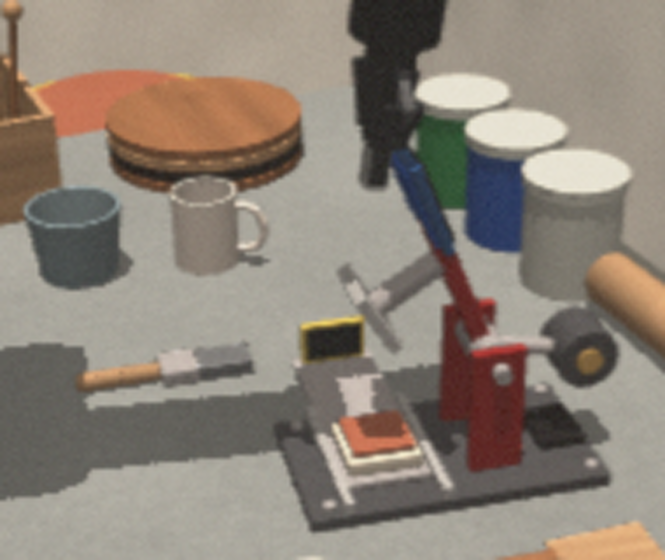

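```bash
python3 -m inch '[[0,0.001,-0.006,0,0],[0,0.002,-0.004,0,0],[0,0.003,-0.002,0,0],[0,0.003,-0.001,0,0],[0,0.003,-0.001,0,0]]'; python3 w.py
python3 -m inch '[[0,0.003,-0.001,0,0],[0,0.003,-0.001,0,0],[0,0.003,0,0,0],[0,0.003,0,0,0],[0,0.003,0,0,0]]'; python3 w.py
python3 - <<'E'
from h import *
s=capture("side");cv2.imwrite("pics/s6.png",cv2.resize(s[90:250,170:360],None,fx=3.5,fy=3.5,interpolation=cv2.INTER_CUBIC))
E
```

```text
time_s: 8.27
eef_pos: [630.4, -48.1, 298.2]
ee_rot: [-0.047, 0.761, 0.645, -0.052]
force: [0.2, -0.0, 0.5]
grip_width: 0.004
t 8.27 tcp [630.4 -48.1 298.2] press [15.4  6.8] F_press [ 0.2 -0. ] 0.5 grip 0.0
tool x in press [-0.022  1.   ] tool z [-0.139  0.005 -0.99 ] joints [-0.25  0.63  0.86 -0.03  1.79 -1.66]
time_s: 8.68
eef_pos: [647.1, -50.8, 296.6]
ee_rot: [-0.048, 0.761, 0.645, -0.052]
force: [-0.0, 0.2, -0.4]
grip_width: 0.002
t 8.68 tcp [647.1 -50.8 296.6] press [32.3  7.3] F_press [-0.   0.2] -0.4 grip 0.0
tool x in press [-0.022  1.   ] tool z [-0.141  0.006 -0.99 ] joints [-0.25  0.68  0.78 -0.03  1.82 -1.66]
```

View pics/s6.png

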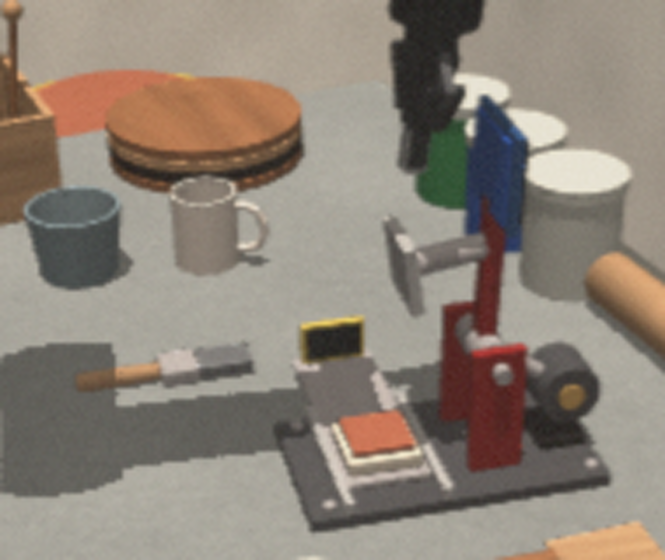

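The lever has tipped on by itself, and contact force is zero. I'll move over to the outside of the yellow plate.

```bash
python3 -m inch '[[0.01,-0.005,0,0,0],[0.025,0,0,0,0],[0.03,0,0,0,0],[0.03,0,0,0,0],[0.03,0,0,0,0]]'
python3 -m inch '[[0.03,0,0,0,0],[0.03,0,0,0,0],[0.03,0,0,0,0],[0.02,0,0,0,0],[0,0,0,0,0]]';python3 w.py
python3 - <<'E'
from h import *
cv2.imwrite("pics/t7.png",capture("top"))
E
```

```text
time_s: 9.15
eef_pos: [662.3, 74.1, 294.9]
ee_rot: [-0.048, 0.764, 0.641, -0.053]
force: [-0.2, -0.5, -0.5]
grip_width: -0.005
time_s: 9.57
eef_pos: [678.2, 197.8, 293.5]
ee_rot: [-0.049, 0.761, 0.644, -0.052]
force: [-0.6, -0.7, 0.2]
grip_width: -0.003
t 9.57 tcp [678.2 197.8 293.5] press [ 17.2 257.3] F_press [-0.5 -0.9] 0.2 grip -0.0
tool x in press [-0.02  1.  ] tool z [-0.143  0.007 -0.99 ] joints [ 0.11  0.88  0.43  0.02  1.97 -1.29]
```

```bash
python3 -m inch '[[0,0.005,0.02,0,0],[0,0.005,0.035,0,0],[0,0.005,0.035,0,0],[0,0.005,0.035,0,0],[0,0,0.03,0,0]]'
python3 -m inch '[[0,0,0.03,0,0],[0,0,0.03,0,0],[0,0,0.02,0,0],[0,0,0.01,0,0],[0,0,0,0,0]]';python3 w.py
python3 - <<'E'
from h import *
t=capture("top");s=capture("side")
a=cv2.resize(t[90:240,160:360],None,fx=3,fy=3,interpolation=cv2.INTER_CUBIC);b=cv2.resize(s[90:240,190:290],None,fx=2,fy=3,interpolation=cv2.INTER_CUBIC)
cv2.imwrite("pics/ts8.png",np.hstack([a,b]))
k,bb=blobs(t,(22,130,80),(36,255,255));print([(c,w) for c,w in bb if 200<c[0]<260])
E
```

```text
time_s: 10.03
eef_pos: [677.5, 191.6, 141.4]
ee_rot: [-0.043, 0.763, 0.644, -0.045]
force: [-0.0, 0.4, -0.1]
grip_width: -0.004
time_s: 10.45
eef_pos: [660.0, 186.9, 43.3]
ee_rot: [-0.046, 0.764, 0.642, -0.05]
force: [0.7, 0.3, -0.2]
grip_width: 0.004
t 10.45 tcp [660.  186.9  43.3] press [  1.3 243.3] F_press [0.6 0.4] -0.2 grip 0.0
tool x in press [-0.012  1.   ] tool z [-0.135  0.006 -0.991] joints [ 0.1   0.92  1.    0.02  1.36 -1.3 ]
[(array([219.1, 171.9]), array([216, 163,   7,  19,  66], dtype=int32))]
```

View pics/ts8.png

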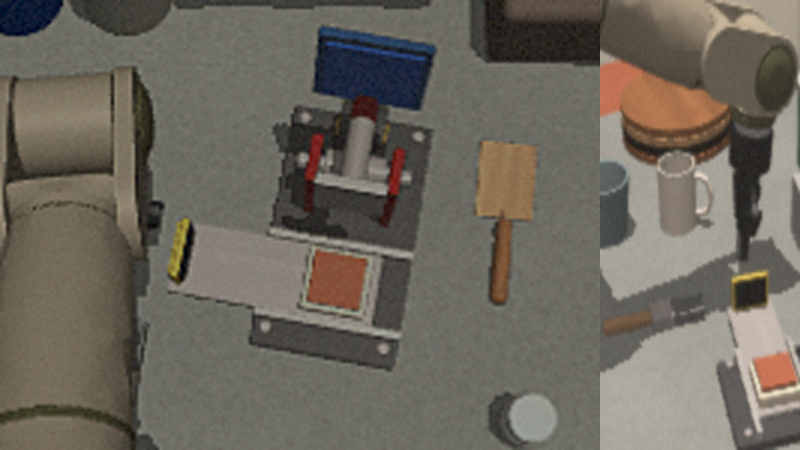

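The lever stands raised past vertical (blue paddle at crop (375,70)). The yellow plate is at crop (180,250), and the fingers are just outside it. I'll push towards -y.

```bash
python3 -m inch '[[-0.012,-0.004,0.003,0,0],[-0.012,-0.004,0.002,0,0],[-0.01,0,0,0,0],[-0.005,0,0,0,0],[-0.005,0,0,0,0]]';python3 w.py
python3 -m inch '[[-0.005,0,0,0,0],[-0.005,0,0,0,0],[-0.005,0,0,0,0],[-0.005,0,0,0,0],[-0.005,0,0,0,0]]';python3 w.py
python3 -m inch '[[-0.005,0,0,0,0],[-0.005,0,0,0,0],[-0.005,0,0,0,0],[-0.005,0,0,0,0],[-0.005,0,0,0,0]]';python3 w.py
```

```text
time_s: 10.97
eef_pos: [649.9, 144.0, 51.9]
ee_rot: [-0.04, 0.764, 0.642, -0.042]
force: [-0.3, 1.0, -0.2]
grip_width: 0.006
t 10.97 tcp [649.9 144.   51.9] press [ -0.8 199.3] F_press [-0.4  1. ] -0.2 grip 0.01
tool x in press [-0.013  1.   ] tool z [-0.115  0.008 -0.993] joints [ 0.04  0.85  1.1   0.01  1.3  -1.36]
time_s: 11.38
eef_pos: [646.7, 118.4, 54.2]
ee_rot: [-0.04, 0.764, 0.643, -0.039]
force: [0.0, 2.0, -1.1]
grip_width: -0.002
t 11.38 tcp [646.7 118.4  54.2] press [  0.8 173.5] F_press [-0.3  2. ] -1.1 grip -0.0
tool x in press [-0.013  1.   ] tool z [-0.111  0.01  -0.994] joints [-0.    0.83  1.14  0.01  1.28 -1.4 ]
time_s: 11.8
eef_pos: [641.8, 91.9, 54.2]
ee_rot: [-0.04, 0.764, 0.643, -0.039]
force: [0.4, 2.2, 0.5]
grip_width: -0.002
t 11.8 tcp [641.8  91.9  54.2] press [  0.9 146.5] F_press [-0.   2.2] 0.5 grip -0.0
tool x in press [-0.014  1.   ] tool z [-0.112  0.011 -0.994] joints [-0.04  0.81  1.17  0.01  1.27 -1.44]
```

```bash
python3 -m inch '[[-0.003,-0.001,0.003,0,0],[-0.003,-0.001,0.003,0,0],[-0.003,0,0.002,0,0],[-0.003,0,0.002,0,0],[-0.002,0,0,0,0]]';python3 w.py
python3 - <<'E'
from h import *
t=capture("top");s=capture("side")
a=cv2.resize(t[90:240,160:360],None,fx=2.2,fy=2.2*1.5,interpolation=cv2.INTER_CUBIC) if 0 else cv2.resize(t[90:240,200:320],None,fx=3,fy=3,interpolation=cv2.INTER_CUBIC);b=cv2.resize(s[90:240,190:330],None,fx=3,fy=3,interpolation=cv2.INTER_CUBIC)
cv2.imwrite("pics/ts9.png",np.hstack([a,b]))
E
```

```text
time_s: 12.22
eef_pos: [636.3, 76.2, 44.4]
ee_rot: [-0.039, 0.764, 0.643, -0.039]
force: [0.8, 2.5, -0.2]
grip_width: 0.001
t 12.22 tcp [636.3  76.2  44.4] press [ -1.6 130.1] F_press [0.3 2.6] -0.2 grip 0.0
tool x in press [-0.013  1.   ] tool z [-0.11   0.01  -0.994] joints [-0.06  0.81  1.21  0.    1.23 -1.46]
```

View pics/ts9.png

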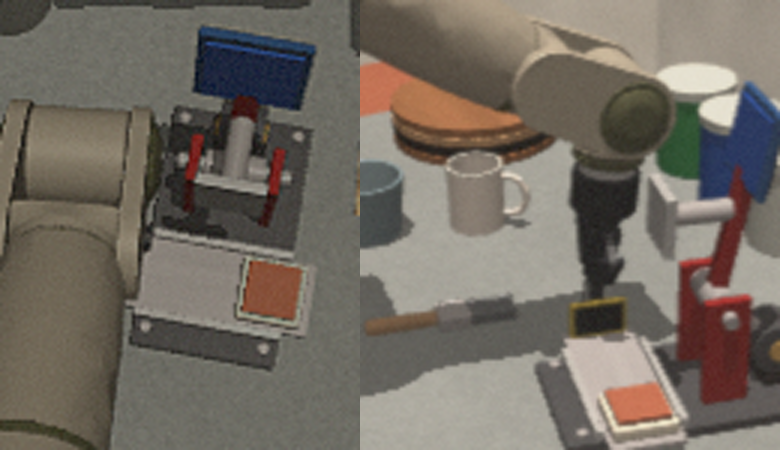

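The tray has moved most of the way. The arm stays clear of the raised lever and the press plate. I'll creep the rest up to the stop.

```bash
python3 -m inch '[[-0.003,0,0,0,0],[-0.002,0,0,0,0],[-0.002,0,0,0,0],[-0.002,0,0,0,0],[-0.002,0,0,0,0]]';python3 w.py
python3 -m inch '[[-0.002,0,0,0,0],[-0.002,0,0,0,0],[-0.002,0,0,0,0],[-0.002,0,0,0,0],[-0.002,0,0,0,0]]';python3 w.py
```

```text
time_s: 12.73
eef_pos: [635.0, 68.8, 44.7]
ee_rot: [-0.041, 0.764, 0.643, -0.035]
force: [3.8, 14.9, -0.9]
grip_width: 0.004
t 12.73 tcp [635.   68.8  44.7] press [ -1.6 122.6] F_press [ 1.  15.3] -0.9 grip 0.0
tool x in press [-0.013  1.   ] tool z [-0.107  0.017 -0.994] joints [-0.08  0.8   1.22  0.01  1.23 -1.48]
time_s: 13.15
eef_pos: [635.1, 69.1, 45.0]
ee_rot: [-0.045, 0.763, 0.644, -0.027]
force: [3.7, 11.4, -0.7]
grip_width: -0.004
t 13.15 tcp [635.1  69.1  45. ] press [ -1.5 122.9] F_press [ 1.6 11.9] -0.7 grip -0.0
tool x in press [-0.015  1.   ] tool z [-0.099  0.034 -0.995] joints [-0.09  0.79  1.23  0.03  1.22 -1.5 ]
```

Firm stop: 12–15 N against 2.5 N while sliding, with no further motion. The TCP is at y'=123, which matches 178−70+14. I'll back away and check.

```bash
python3 -m inch '[[0.01,0,0,0,0],[0.02,0,0,0,0],[0.03,0,0,0,0],[0.03,0,0,0,0],[0.03,0,0,0,0]]'
python3 -m inch '[[0.01,0,-0.02,0,0],[0,0,-0.03,0,0],[0,0,-0.03,0,0],[0,0,-0.02,0,0],[0,0,0,0,0]]';python3 w.py
python3 - <<'E'
from h import *
t=capture("top");s=capture("side")
a=cv2.resize(t[90:240,200:320],None,fx=3,fy=3,interpolation=cv2.INTER_CUBIC);b=cv2.resize(s[90:240,190:330],None,fx=3,fy=3,interpolation=cv2.INTER_CUBIC)
cv2.imwrite("pics/ts10.png",np.hstack([a,b]))
k,bb=blobs(t,(22,130,80),(36,255,255),4)
c,sn=np.cos(-.185),np.sin(-.185);R=np.array([[c,-sn],[sn,c]])
for q,w in bb:
    if 200<q[0]<280:
        y=onz("top",q,62);print(q,w,R.T@(y[:2]-[614,-52]))
y=onz("top",(219.1,172.0),62);print("before",R.T@(y[:2]-[614,-52]))
t0=cv2.imread("pics/top0.png")
d=cv2.absdiff(t,t0).max(2)
for n,(x,y) in dict(brush=(199,222),jar=(337,230),knife=(328,163),brown=(395,235),bisque=(391,184)).items(): print(n,np.percentile(d[y-18:y+18,x-12:x+12],[50,95]))
E
```

```text
time_s: 13.57
eef_pos: [656.4, 185.9, 47.1]
ee_rot: [-0.044, 0.766, 0.641, -0.028]
force: [0.6, -0.2, -0.0]
grip_width: -0.001
time_s: 13.98
eef_pos: [666.5, 201.2, 147.8]
ee_rot: [-0.044, 0.763, 0.644, -0.032]
force: [-0.5, 0.8, 0.0]
grip_width: 0.002
t 13.98 tcp [666.5 201.2 147.8] press [  5.  258.5] F_press [-0.7  0.6] 0.0 grip 0.0
tool x in press [-0.016  1.   ] tool z [-0.106  0.026 -0.994] joints [ 0.11  0.83  0.89  0.04  1.53 -1.29]
[239.7 176.1] [237 167   7  19  68] [ -0.53260147 102.37932939]
before [  0.61509765 169.74164196]
brush [24. 64.]
jar [3. 7.]
knife [3. 8.]
brown [ 8. 20.]
bisque [4. 8.]
```

View pics/ts10.png

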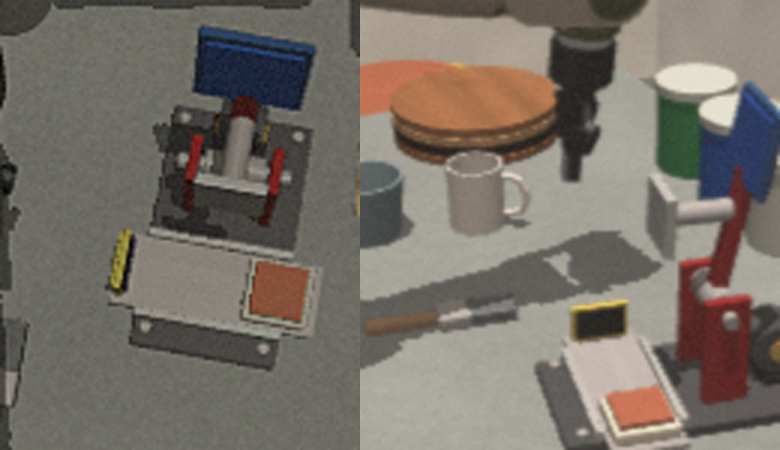

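The tray is at its stop (67 mm moved plus the small starting offset) and the lever is raised. The brush, mug and pot are where they were; the brush difference in the top view is arm shadow. Handing in.

```bash
python3 -c "from rig import finish_job;print(finish_job())"
```

```text
the job is handed in; nothing more can be done
None
```

The press is open and the tray is through, done in the order you asked and handed in at about 14 s of the 64 s limit.

**Lever:** The tool can only point down, so I could not push straight up on the blue underside. Instead I pressed the shut fingers against the lower edge of the paddle's free end and eased it up along its arc. The first try was too light and slipped. The second, at about 10–15 N, took it past the balance point, and it tipped on by itself. The last pictures show it raised and resting past vertical with nothing touching it.

**Tray:** I pushed the yellow plate at about 2–2.5 N until it met a firm stop, where the force rose to 12–15 N with no further motion. The pictures show it moved 67 mm. With the starting offset, which I put at a few mm, that fits the 70 mm stop.

**Surroundings:**
- **Jar, knife and bisque bowl:** their image patches are essentially unchanged.
- **Brown bowl:** its patch changed a little, and I did not look into it; the arm never went near it.
- **Brush:** its patch did change, which I put down to the arm and its shadow, because the brush lies in the same place in the side view.
- **Mug and blue pot:** I checked these by eye only, in the side view, and they look unmoved.

**Tool tilt:** Pressing on the paddle tilted the tool by up to about 0.15 rad. This caused no unintended contact that I could see.

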